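# Shut and lock the service cover of a valve unit with its quarter-turn fastener

### The arm

A 6-joint arm with a two-finger parallel gripper is mounted at the origin on a cart in front of the work surface, level with it; the furniture and walls round the work are solid. World frame = base frame: x ahead of the robot, y to its left, z up, the work surface at z = 0. Lengths are in m, angles in rad, forces in N, time in s.
With the tool pointing down it reaches from about 0.35 to 0.85 m from the base axis. Payload 8.1 kg.
Tool frame: the origin (TCP) lies midway between the tips of the shut fingers; the grasp point (between the pads) lies robot.grip_depth behind it (robot.grip_depth is the distance from the TCP to the grasp point, in m); z points along the fingers, y is the line along which they close (so a half turn about z gives the same grasp; the last joint's range is limited). The gripper opens to 93 mm and grips with 3 to 60 N. Pads are 15 mm wide; open, the fingers measure 128 mm over their backs; the gripper's body (75 mm by 188 mm) begins 65 mm behind the grasp point.
Start: joints at [-1.275, 0.13, 1.488, -0, 1.523, -0.085], TCP at [0.223, -0.557, 0.219] pointing down, gripper open.
Joint ranges: [-2.96, 2.96], [-0.89, 2.26], [0.02, 2.5], [-1.34, 4.48], [0, 2.73], [-2.66, 2.66]. Speed limits (rad/s): [2.39, 2.39, 2.79, 3.14, 3.14, 3.14].

### API

Orientations are given as a rotation vector (axis times angle).
In Python, from plant import robot gives the robot as it stands.
- The arm moves only by the tool carry_out, never from a script. Its argument "rows" is a list of rows, each a list of 6 numbers: the shift along the tool's x, y, z in m, then the turn, a rotation vector about the tool's x, y, z in degrees. A call has 1 to 12 rows; each row is the pose to reach, as a shift and turn from the pose commanded when the call began, along the tool's axes at that moment; what a row does not reach only later rows make up. A row lasts 1/8 s, in which the tool goes at most 62.5 mm and 10.7 degrees, less where a joint would pass 70% of its speed; a pose out of reach is approached as far as the arm can. A call with a gripper value outside its range is refused whole. "jaw" is the closure in counts, from 0 (fully open) to 255 (shut), set as the call begins (left out, the last holds). The fingers move at their own pace and stop on an object; "force" is the grip in N (left out, the last holds). Time passes only in rows, so rows that repeat a pose let the fingers close. It gives the time, the measured TCP pose, the force, the opening and the grip force at its end, in the units of the state.
- robot.read_state(): the state, without advancing time (a new reading comes with each control period).
- robot.read_camera(name): name is "side" or "top"; returns the picture (384x512x3 uint8, red, green, blue); there is no depth.
- robot.camera_model(name): a dict with "fx", "fy", "cx", "cy" (pixels), "R" (3x3) and "t" (3): a world point X has camera coordinates R X + t. Camera axes: x right, y down, z forward; pixel columns grow to the right and rows downward; lengths in m; the calibration is good to about 2 mm. A picture is of the moment at which its call begins. camera_model takes no time and is no camera call.
- robot.close_job(): hands the job in; it is judged then, once.
Trained networks look in the newest picture that a camera, given by its name, has taken for a name from the list of things; names that differ only in an ending like _2 or _b are one class to them, and where a whole thing is asked for, a point or a joint stands for the part that bears it (a point fixed in the world has none). Each returns a list of dicts, best first, with "conf" (0 to 1); they miss things now and then, are a little off and sometimes report something else, mostly with a low value. They report only what shows in the picture. A call takes as long as a camera call. They do not tell look-alikes from the thing itself.
- robot.outline_of(camera, target): "pixels" (384x512 bool, what is visible of it) and "pixel" ([column, row] in pixels, amid what is visible of it).
The state is a dict: "t": time; "q": joint angles; "dq": joint speeds; "joint_torque": joint torques, N m; "tool_pos": TCP position; "orientation": TCP orientation; "force": force on the tool from outside, world axes, zero at the start; "wrist_torque": the same for the moment, N m; "opening": finger opening in m; "gripper_force": force on a finger pad.
Only numpy, scipy, OpenCV 4.12 (cv2) and the standard library are available. Lean on these libraries where they do the work, as an engineer would, in place of code of your own. Each camera call takes 0.05 s, during which the arm holds its last target. There are 200 camera calls.

### The job

Close up the valve unit: press its open grey cover fully shut, then line up the red wing knob of the quarter-turn fastener with the white slot marks, push it in and turn it a quarter turn clockwise to its stop, so that it stays in and holds the cover. Let go of it, and leave the vial and the jar by the unit standing where they are.

Things in the scene. Friction and masses are not known exactly. Their poses are not given: they have to be found in the camera images.
- unit: Fixed valve unit, a white box with blue side cheeks, 180 deep (x) x 200 wide (y); its top slopes at 30 degrees, from 45 high at the front (-x) to 149 at the back (+x). Origin: centre of the underside. x to its back, y to its left seen from the front, z up. Its low front looks to the robot's left (yaw -1.92 to -1.18). The slope faces forward and up: with the cover shut, the direction out of it is (-0.5, 0, 0.866) in this frame.
- cover (a joint): Hinge of the grey cover (175 along the slope x 176 wide x 6 thick) in rad: 0 shut flat on the slope, grows as the front edge lifts; starts 0.45 to 0.9 open. A stiff hinge: it stays where it is left; about 2 N down at the lip closes it. Upper stop at 1.1.
- cover_hinge (a point): Point in the middle of the cover's hinge line, at the upper (back) edge of the cover, in the plane of its underside. Its axes move with the cover: x up along the cover away from the free edge, y along the hinge (to the left), z square out of the cover.
- cover_lip (a point): Middle of the black thumb strip on top of the cover's free (front) edge, where to press; on its surface, 167 from the hinge line along the cover and 10 out from the underside. Axes as cover_hinge.
- knob_grip (a point): Grip point on the axis of the red wing knob, a bar 64 long (its x; white pointer line at the +x end), 16 thick (its y), 34 high (its z, out of the cover), on a stem 100 from the hinge line. This point is 13 below the bar's top, 37 above the cover's face when out, 23 when fully in; the bar's underside 16 above the face when out, 2 when in. Free cover all round. Turns and moves with the knob.
- fastener_turn (a joint): Angle of the knob about the axis square to the cover, in rad, growing clockwise seen from outside: 0 = pointer lined up with the white slot marks (pointing up the slope to the hinge, the knob's x along the cover's x); 1.57 = pointer to the right on a yellow dot, locked; stop at 1.6, and at -0.25 the other way. Starts at 0.35 to 1.15, not lined up. Light friction of 0.05 N m, it stays where it is left.
- fastener_push (a joint): How far the fastener is pushed in, m: 0 = out, 0.014 = fully in. A spring pushes it out (2 N when out, 5.5 N fully in). With the cover shut, a cross-pin under the cover meets a slotted plate: unless the knob is within about 0.15 rad of 0 it stops after 0.002. Lined up, it goes in fully; turned clockwise while held at 0.012 or deeper it catches behind the plate, and when let go it stays in at about 0.010.
- vial_mid (a point): Centre (half-way up) of a loose upright white-capped clear vial, 29 across x 75 high, behind the unit's high back. Leave alone.
- jar_mid (a point): Centre (half-way up) of a loose upright white-lidded sample jar, 45 across x 56 high, in front of the unit's low front. Leave alone.
Mind the look-alikes: they are no part of the job. There is more than one size of the part that bears vial_mid; the job needs the larger. What is shaped like the part that bears jar_mid but pink is not meant.

How it is judged:
On the way, in this order (a step that is already met when the one before it is completed fails the run):
1. the cover is shut (value of joint cover below 0.03 rad), for 0.2 s.
2. with the cover shut, the fastener is pushed in through its slot (value of joint cover below 0.04 rad and value of joint fastener_push above 0.0085 m), for 0.1 s.
At the end, for the whole second after the job is handed in: The cover is shut (within 0.03 rad), the fastener stays in (at least 8 mm) and is turned clockwise at least 1.3 rad (75 degrees) from the slot marks; vial and jar stand upright within 25 mm of where they stood (value of joint cover below 0.03 rad and value of joint fastener_push above 0.008 m and value of joint fastener_turn above 1.3 rad and distance of each of vial_mid, jar_mid from where it was at the start of the episode below 0.025 m and angle between each of vial_mid, jar_mid's own z axis and vertical below 0.3 rad); the robot touches nothing.
It fails at once if the vial or the jar is knocked over (angle between any of vial_mid, jar_mid's own z axis and vertical above 0.7 rad).
It also fails if it takes over 58 s, if anything falls off the work surface, if the arm or the gripper's body presses on something with over 40 N, if the wrist force passes 120 N, or if a joint passes its speed limit or range.

## Working session

There is one attempt and no reset: what is moved stays moved. The work goes in short steps, Python scripts to look and compute and a tool call to move; the robot and the scene stay as the last step left them, time stands still between calls to the robot, and variables do not carry over. Pictures are saved under pics/ and viewed, at most 10 in all, crops included, and the job is handed in when it is done.

Besides the shell and the picture viewer there is one more tool, called after ">>>" as a command line: name --pt "numbers of a row" for each row, then --argument value for the rest. carry_out: Moves the arm, as the interface text tells. Its arguments: {"type":"object","properties":{"rows":{"type":"array"},"jaw":{"type":"number"},"force":{"type":"number"}},"required":["rows"]}

```bash
mkdir -p pics; ls; cat > h.py <<'E'
import numpy as np, cv2
from plant import robot
from scipy.spatial.transform import Rotation as Ro
def snap(n,f):
    im=robot.read_camera(n); cv2.imwrite('pics/'+f,im[:,:,::-1]); return im
def proj(n,X):
    m=robot.camera_model(n); c=np.atleast_2d(X)@np.array(m['R']).T+m['t']
    return np.c_[m['fx']*c[:,0]/c[:,2]+m['cx'],m['fy']*c[:,1]/c[:,2]+m['cy']]
def ray(n,p):
    m=robot.camera_model(n);R=np.array(m['R']);d=R.T@[(p[0]-m['cx'])/m['fx'],(p[1]-m['cy'])/m['fy'],1]
    return -R.T@np.array(m['t']),d/np.linalg.norm(d)
def tri(pa,pb,a='side',b='top'):
    o,d=ray(a,pa);o2,d2=ray(b,pb)
    s=np.linalg.lstsq(np.c_[d,-d2],o2-o,rcond=None)[0]
    A,B=o+s[0]*d,o2+s[1]*d2
    return (A+B)/2,np.linalg.norm(A-B)
E
python3 - <<'E'
from h import *
a=snap('side','s1.png');b=snap('top','t1.png')
cv2.imwrite('pics/both1.png',np.hstack([a,b])[:,:,::-1][:, :])
for n in('side','top'):
    m=robot.camera_model(n);print(n,m['fx'],m['cx'],m['cy'],(-np.array(m['R']).T@m['t']).round(3),np.array(m['R']).round(2).tolist())
    for k in('cover','knob_grip','cover_lip','vial_mid','jar_mid','unit'):
        for r in robot.outline_of(n,k)[:3]:print(k,round(r['conf'],2),np.round(r['pixel']),r['pixels'].sum())
print(robot.read_state(), robot.grip_depth)
E
```

```text
pics
side 395.31655300315265 250.44475550996523 195.8465352488567 [ 0.496 -0.629  0.469] [[1.0, 0.01, -0.01], [-0.0, -0.4, -0.92], [-0.02, 0.92, -0.4]]
cover 0.64 [274. 173.] 4189
knob_grip 0.52 [274. 156.] 302
cover_lip 0.86 [273. 176.] 4251
cover_lip 0.75 [272. 157.] 285
vial_mid 0.87 [269. 258.] 525
vial_mid 0.63 [256. 282.] 220
jar_mid 0.72 [228. 200.] 338
unit 0.94 [279. 209.] 10156
top 347.13062436965845 257.1691715867448 193.700292953626 [0.382 0.183 0.935] [[0.03, -1.0, 0.02], [-0.99, -0.03, -0.14], [0.14, -0.01, -0.99]]
cover 0.69 [258. 175.] 5745
knob_grip 0.69 [264. 170.] 368
cover_lip 0.9 [258. 174.] 5886
vial_mid 0.7 [308. 189.] 140
vial_mid 0.67 [262. 171.] 346
vial_mid 0.65 [262. 177.] 6716
jar_mid 0.83 [195. 197.] 284
jar_mid 0.66 [184. 227.] 317
jar_mid 0.57 [258. 177.] 5743
unit 0.66 [262. 179.] 6790
{'t': 0.7, 'q': array([-1.27538772e+00,  1.30394337e-01,  1.48815525e+00,  1.03880733e-05,
        1.52299468e+00, -8.54276986e-02]), 'dq': array([-4.42040012e-06,  7.80353786e-04,  8.79215946e-04,  2.24265682e-03,
       -9.57759924e-04, -4.78082386e-04]), 'joint_torque': array([ 1.13889328e-03, -5.59585905e+01, -4.91948283e+01,  7.71537423e-02,
        2.24440999e-02, -2.52111710e-05]), 'tool_pos': array([ 0.22303533, -0.55703572,  0.21866321]), 'orientation': array([3.08476288e+00, 5.94598028e-01, 2.41748476e-05]), 'force': array([-0.92719356, -0.46177981,  0.10987378]), 'wrist_torque': array([ 0.01508565, -0.05580798, -0.00619418]), 'gripper_force': 0.0, 'opening': 0.09289454813937272} 0.0188
```

```bash
python3 - <<'E'
import cv2,numpy as np
a=cv2.imread('pics/s1.png')[100:310,170:370];b=cv2.imread('pics/t1.png')[90:300,160:360]
cv2.imwrite('pics/c1.png',cv2.resize(np.hstack([a,b]),(800,420),interpolation=cv2.INTER_CUBIC))
E
```

```text
(no output)
```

View pics/c1.png

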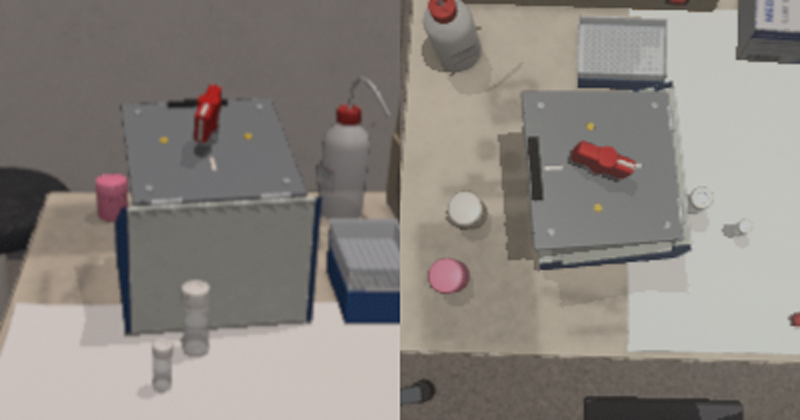

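View pics/s1.png

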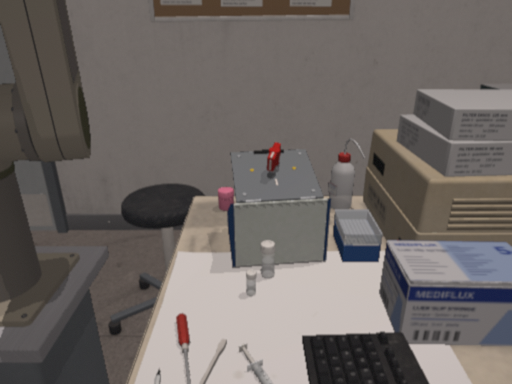

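```bash
python3 - <<'E'
import cv2,numpy as np
a=cv2.imread('pics/s1.png')[140:280,228:328];b=cv2.imread('pics/t1.png')[120:260,215:315]
im=cv2.resize(np.hstack([a,b]),(800,560),interpolation=cv2.INTER_CUBIC)
cv2.imwrite('pics/c2.png',im)
E
```

```text
(no output)
```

View pics/c2.png

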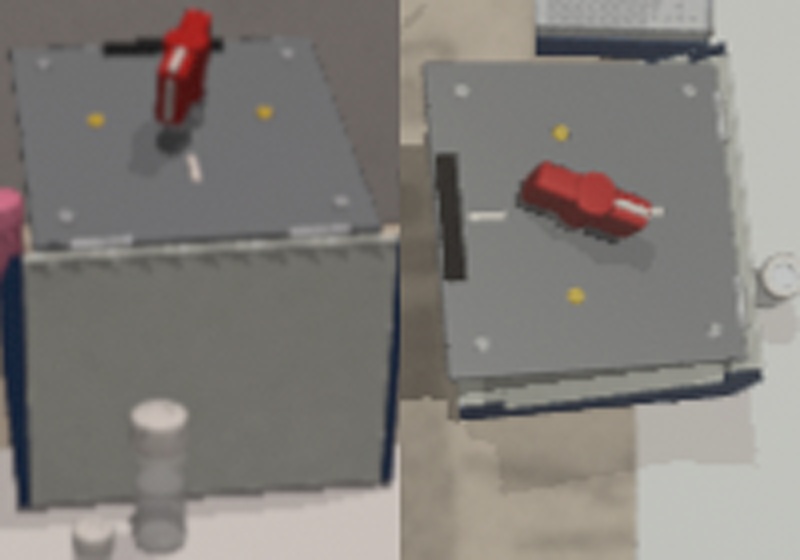

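```bash
cat > fit.py <<'E'
from h import *
from scipy.optimize import least_squares
def T(c): return [c[0]/4+228,c[1]/4+140]
def U(c): return [(c[0]-400)/4+215,c[1]/4+120]
def model(p,loc,a=None):  # loc in cover frame: (dist from hinge, y, out)
    x,y,yaw,al,s,w=p; al=al if a is None else a
    d=np.array([-np.cos(np.pi/6),0,-.5]);n=np.array([-.5,0,3**.5/2])
    D=np.cos(al)*d+np.sin(al)*n;N=np.cos(al)*n-np.sin(al)*d
    hp=np.array([.09,0,.149])+s*d+w*n
    X=hp+loc[0]*D+np.array([0,loc[1],0])+loc[2]*N
    return X@Ro.from_euler('z',yaw).as_matrix().T+[x,y,0]
def upt(p,u): return np.array(u)@Ro.from_euler('z',p[2]).as_matrix().T+[p[0],p[1],0]
C={('side',.175,-.088):T((10,46)),('side',.175,.088):T((308,38)),('side',0,-.088):T((32,247)),('side',0,.088):T((381,230)),
('top',.175,.088):U((425,62)),('top',.175,-.088):U((450,378)),('top',0,.088):U((722,60)),('top',0,-.088):U((748,358))}
B={('side',.09,-.1,0):T((22,508)),('side',.09,.1,0):T((388,487)),('top',.09,-.1,.149):U((761,375)),('side',.09,-.1,.149):T((22,260))}
def res(p):
    r=[proj(k[0],model(p,(k[1],k[2],.006)))[0]-v for k,v in C.items()]
    r+=[proj(k[0],upt(p,k[1:]))[0]-v for k,v in B.items()]
    return np.r_[np.ravel(r),(p[4]-.012)/.01,p[5]/.003]
if __name__=='__main__':
    f=least_squares(res,[.4,.15,-1.5,.6,.012,0],loss='soft_l1',x_scale=[.01,.01,.05,.05,.01,.003]);p=f.x
    print(p.round(4),f.cost);print(res(p)[:-2].reshape(-1,2).round(1).tolist())
    np.save('p.npy',p)
    print('lip',model(p,(.167,0,.01)).round(4),'tri-vial',tri((268,258),(310,189)))
    L=lambda x,y:model(p,(.1+x,y,.056))
    print('knobtop pred',proj('side',L(0,0)).round(1),proj('top',L(0,0)).round(1))
    # pointer end: knob x at turn th (clockwise): x_knob = cos*up - sin*left
    for th in(.3,.5,.7):print(th,proj('top',L(-.032*np.cos(th),-.032*np.sin(th))).round(1),proj('side',L(-.032*np.cos(th),-.032*np.sin(th))).round(1))
    print('meas pointer end',U((652,218)),T((170,70)),'other end',U((530,178)))
    print('shut lip',model(p,(.167,0,.01),0).round(4),'knob out grip',model(p,(.1,0,.043),0).round(4))
    st=robot.read_state();R=Ro.from_rotvec(st['orientation']);print(R.as_matrix().round(3))
E
python3 fit.py
```

```text
[ 5.3310e-01  1.6480e-01 -1.4474e+00  8.0530e-01  7.8000e-03 -1.3000e-03] 8.182740664074212
[[-0.3, 0.7], [0.9, -0.5], [0.4, 0.2], [1.6, -0.3], [-0.4, -0.6], [-0.0, 0.4], [-1.2, 0.0], [0.7, 0.1], [-1.0, 1.6], [1.2, 0.2], [-0.1, 1.0], [-3.1, -1.4]]
lip [0.524 0.238 0.2  ] tri-vial (array([0.51915136, 0.03519708, 0.04399933]), np.float64(0.0032011821663779296))
knobtop pred [[274.8 150.2]] [[264.2 168.1]]
0.3 [[278.4 172.1]] [[272.5 158.7]]
0.5 [[277.5 174.9]] [[269.4 158.1]]
0.7 [[276.2 177.4]] [[266.6 157.2]]
meas pointer end [278.0, 174.5] [270.5, 157.5] other end [247.5, 164.5]
shut lip [0.525  0.2301 0.0692] knob out grip [0.5301 0.1889 0.1312]
[[ 0.928  0.372  0.   ]
 [ 0.372 -0.928 -0.   ]
 [ 0.     0.    -1.   ]]
```

```bash
cat >> h.py <<'E'
def goal(turn,yaw):  # tool z into slope, tool y along hinge, then turned cw by turn
    u=Ro.from_euler('z',yaw).as_matrix(); n=u@[-.5,0,3**.5/2]; y=u@[0,1,0]; z=-n
    return Ro.from_matrix(np.c_[np.cross(y,z),y,z])*Ro.from_euler('z',turn)
def row(P,Rg,st=None,base=None):
    if base is None:
        st=st or robot.read_state(); base=(st['tool_pos'],Ro.from_rotvec(st['orientation']))
    p,R=base
    return np.r_[R.inv().apply(P-p),(R.inv()*Rg).as_rotvec(degrees=True)].round(4)
E
python3 - <<'E'
from h import *
p=np.load('p.npy'); G=goal(0,p[2])
R=Ro.from_rotvec(robot.read_state()['orientation'])
W1=np.array([.43,0,.38]); yw=Ro.from_euler('z',40,degrees=True)*R
print(row(np.array([.30,-.40,.38]),R),row(W1,yw))
P1=np.array([.518,.29,.30])
print('next',row(P1,G,base=(W1,yw)),G.as_matrix().round(3))
o,d=ray('top',(195,197));print('jar',o+d*(.056-o[2])/d[2])
E
```

```text
[ 0.1298 -0.1172 -0.1613  0.      0.      0.    ] [ 3.992e-01 -4.402e-01 -1.614e-01  2.000e-04  2.000e-03 -4.000e+01]
next [  0.2972  -0.0594   0.08    -9.2235 -29.0385 -34.4338] [[-0.107  0.992  0.062]
 [ 0.859  0.123 -0.496]
 [-0.5   -0.    -0.866]]
jar [0.48901547 0.33044225 0.056     ]
```

>>> carry_out --pt "0.06 -0.055 -0.08 0 0 0" --pt "0.13 -0.117 -0.16 0 0 -5" --pt "0.17 -0.16 -0.16 0 0 -10" --pt "0.21 -0.21 -0.16 0 0 -16" --pt "0.25 -0.26 -0.16 0 0 -22" --pt "0.29 -0.31 -0.16 0 0 -28" --pt "0.33 -0.36 -0.16 0 0 -34" --pt "0.37 -0.4 -0.16 0 0 -40" --pt "0.4 -0.44 -0.16 0 0 -40" --pt "0.4 -0.44 -0.16 0 0 -40" --jaw 255 --force 30

```text
t: 1.95
tool_pos: [0.4262, -0.0126, 0.3787]
orientation: [2.695, 1.613, 0.002]
force: [0.5, -0.7, 0.0]
opening: 0.0009
gripper_force: 0.0
```

>>> carry_out --pt "0.06 -0.012 0.01 -2 -6 -7" --pt "0.12 -0.024 0.02 -4 -12 -14" --pt "0.18 -0.036 0.04 -6 -18 -21" --pt "0.24 -0.048 0.06 -8 -24 -28" --pt "0.297 -0.06 0.08 -9.2 -29 -34.4" --pt "0.297 -0.06 0.08 -9.2 -29 -34.4" --pt "0.297 -0.06 0.08 -9.2 -29 -34.4"

```text
t: 2.82
tool_pos: [0.5133, 0.2758, 0.2977]
orientation: [1.794, 2.03, -0.481]
force: [-0.4, -0.8, 0.5]
opening: 0.0006
gripper_force: 0.0
```

```bash
python3 - <<'E'
from h import *
p=np.load('p.npy'); G=goal(0,p[2]);from fit import model
st=robot.read_state();print(st['q'].round(2),st['tool_pos'].round(3),st['force'].round(1))
print('err',row(st['tool_pos'],G)[3:])
prev=None
for a in (.805,.7,.6,.5,.4,.3,.2,.1,0,-.03):
    print(a,row(model(p,(.167,0,.01),a),G)[:3].round(3))
snap('top','t2.png')
E
```

```text
[ 0.68  0.32  1.21 -0.46  1.87  0.48] [0.513 0.276 0.298] [-0.4 -0.8  0.5]
err [-0.0523 -0.0129  0.0042]
0.805 [0.015 0.006 0.104]
0.7 [0.028 0.006 0.116]
0.6 [0.039 0.006 0.129]
0.5 [0.048 0.006 0.142]
0.4 [0.057 0.006 0.157]
0.3 [0.063 0.006 0.172]
0.2 [0.068 0.006 0.188]
0.1 [0.072 0.006 0.205]
0 [0.074 0.006 0.221]
-0.03 [0.074 0.006 0.226]
```

>>> carry_out --pt "0.008 0.006 0.06 0 0 0" --pt "0.011 0.006 0.09 0 0 0" --pt "0.011 0.006 0.104 0 0 0" --pt "0.024 0.006 0.116 0 0 0" --pt "0.035 0.006 0.129 0 0 0" --pt "0.044 0.006 0.142 0 0 0" --pt "0.053 0.006 0.157 0 0 0" --pt "0.059 0.006 0.172 0 0 0" --pt "0.064 0.006 0.188 0 0 0" --pt "0.068 0.006 0.205 0 0 0" --pt "0.069 0.006 0.213 0 0 0" --pt "0.069 0.006 0.213 0 0 0"

```text
t: 4.38
tool_pos: [0.5244, 0.2291, 0.0783]
orientation: [1.795, 2.03, -0.483]
force: [-0.1, 0.1, -0.1]
opening: 0.0007
gripper_force: 0.0
```

```bash
python3 - <<'E'
from h import *
p=np.load('p.npy'); G=goal(0,p[2]);from fit import model
for a in (0.05,0,-.03):
    print(a,row(model(p,(.167,0,.01),a),G).round(3))
a=snap('side','s3.png');b=snap('top','t3.png')
cv2.imwrite('pics/c3.png',cv2.resize(np.hstack([a[120:280,220:340],b[120:280,200:320]])[:,:,::-1],(800,533),interpolation=cv2.INTER_CUBIC))
E
```

```text
0.05 [ 0.005  0.001 -0.001 -0.133  0.015 -0.012]
0 [ 0.005  0.001  0.008 -0.133  0.015 -0.012]
-0.03 [ 0.006  0.001  0.012 -0.133  0.015 -0.012]
```

View pics/c3.png

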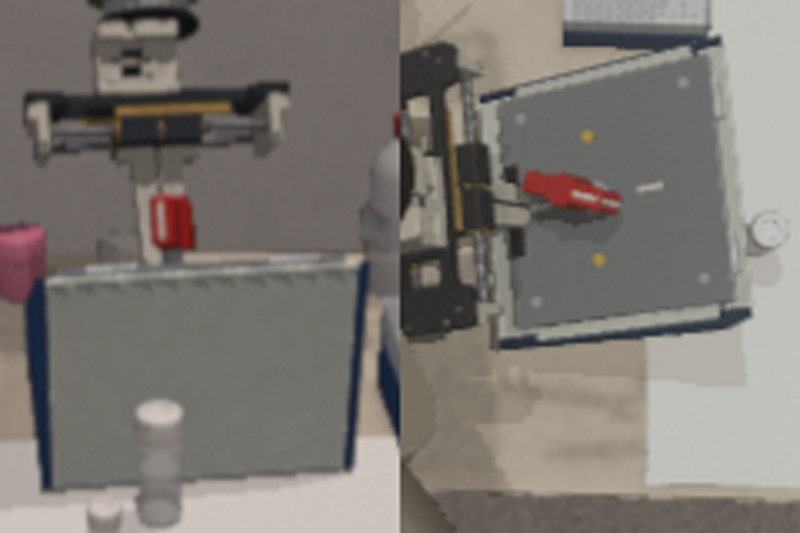

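Side crop shows the cover nearly shut and the finger on the lip; top crop shows the knob at about (265,172) px, pointer to the lower right, and vial undisturbed at (310,189). Press the rest of the way.

>>> carry_out --pt "0 0 0.003 0 0 0" --pt "0 0 0.006 0 0 0" --pt "0 0 0.008 0 0 0" --pt "0 0 0.009 0 0 0" --pt "0 0 0.009 0 0 0"

```text
t: 5.1
tool_pos: [0.526, 0.2267, 0.0732]
orientation: [1.795, 2.03, -0.477]
force: [-4.6, 5.3, 10.2]
opening: 0.0003
gripper_force: 6.0
```

>>> carry_out --pt "0 0 -0.03 0 0 0" --pt "0.02 0 -0.08 0 0 0" --pt "0.06 0 -0.13 0 0 0" --pt "0.06 0 -0.14 0 0 0" --pt "0.06 0 -0.14 0 0 0" --jaw 0

```text
t: 5.72
tool_pos: [0.5108, 0.3468, 0.163]
orientation: [1.794, 2.03, -0.479]
force: [0.2, 0.5, -0.3]
opening: 0.046
gripper_force: 0.0
```

```bash
python3 - <<'E'
from h import *
a=snap('side','s4.png');b=snap('top','t4.png')
cv2.imwrite('pics/c4.png',cv2.resize(np.hstack([a[160:260,228:328],b[120:220,215:315]])[:,:,::-1],(800,400),interpolation=cv2.INTER_CUBIC))
E
```

```text
(no output)
```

View pics/c4.png

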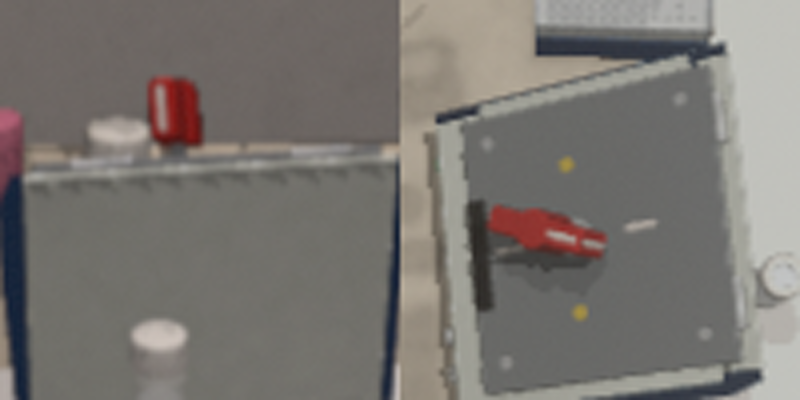

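```bash
cat > fit2.py <<'E'
from fit import *
p0=np.load('p.npy')
S={(.175,.088):U((460,123)),(.175,-.088):U((487,394)),(0,.088):U((708,67)),(0,-.088):U((741,361)),(.1,0):U((573,239))}
D={(.09,-.1,.149):U((761,373)),(-.09,.1,.045):U((437,118)),(.09,.1,.149):U((724,44))}
def res2(p):
    r=[proj('top',model(p,(k[0],k[1],.006),0))[0]-v for k,v in S.items()]
    r+=[proj('top',upt(p,k))[0]-v for k,v in D.items()]
    return np.ravel(r)
f=least_squares(lambda p:np.r_[res(p),res2(p)],p0,loss='soft_l1',x_scale=[.01,.01,.05,.05,.01,.003]);p=f.x
print(p.round(4),res2(p).reshape(-1,2).round(1).tolist())
np.save('p2.npy',p)
L=lambda x,y,z=.056:model(p,(.1+x,y,z),0)
print('top centre pred',proj('top',L(0,0)),proj('side',L(0,0)))
for th in(.35,.45,.55,.65):
  for e in(1,-1):
    q=L(-e*.032*np.cos(th),-e*.032*np.sin(th));print(th,e,proj('top',q).round(1),proj('side',q).round(1))
print('meas',U((605,240)),U((492,217)),'side face mid top',[158/4+228,80/4+160])
r=sorted(robot.outline_of('top','knob_grip'),key=lambda r:-r['conf'])[:2]
for o in r: print(o['conf'],o['pixel'],cv2.minAreaRect(np.argwhere(o['pixels'])[:,::-1].astype(np.float32)))
print('grip',L(0,0,.043),'lipz',model(p,(.162,0,.01),0))
E
python3 fit2.py
```

```text
[ 5.3280e-01  1.6400e-01 -1.4477e+00  8.0860e-01  8.9000e-03 -1.1000e-03] [[-0.0, 0.0], [-0.9, 0.2], [0.2, -1.2], [0.2, -0.2], [0.3, -0.3], [0.2, 1.6], [-1.2, -0.9], [-0.1, -0.8]]
top centre pred [[248.18977839 177.08981964]] [[271.49561669 181.52554942]]
0.35 1 [[260.  179.6]] [[268.5 179.7]]
0.35 -1 [[236.9 174.7]] [[274.3 183.2]]
0.45 1 [[259.6 180.9]] [[267.  179.9]]
0.45 -1 [[237.2 173.4]] [[275.7 183.1]]
0.55 1 [[259.1 182.3]] [[265.7 180. ]]
0.55 -1 [[237.6 172.1]] [[277.  182.9]]
0.65 1 [[258.6 183.5]] [[264.4 180.2]]
0.65 -1 [[238.2 170.9]] [[278.2 182.8]]
meas [266.25, 180.0] [238.0, 174.25] side face mid top [267.5, 180.0]
0.62 [253.6, 176.4] ((251.9257354736328, 177.24256896972656), (28.557567596435547, 10.248883247375488), 5.710593223571777)
grip [0.52966973 0.18906063 0.13082668] lipz [0.5251017  0.22597262 0.07124784]
```

```bash
python3 - <<'E'
from h import *
import fit
p=np.load('p2.npy');G=goal(.42,p[2])
st=robot.read_state();print(st['tool_pos'],st['q'].round(2),st['opening'])
for o in(.13,.031):print(row(fit.model(p,(.1,0,o),0),G))
E
```

```text
[0.51047895 0.34476689 0.1615918 ] [ 0.76  0.52  1.21 -0.42  1.73  0.64] 0.057739135630682316
[-1.20500e-01  0.00000e+00  1.82000e-02 -1.24000e-01  7.34000e-02
  2.40363e+01]
[-1.20400e-01  3.00000e-04  1.17200e-01 -1.24000e-01  7.34000e-02
  2.40363e+01]
```

>>> carry_out --pt "-0.05 0 0 0 0 8" --pt "-0.1 0 0 0 0 16" --pt "-0.12 0 0.01 0 0 24" --pt "-0.12 0 0.02 0 0 24" --pt "-0.12 0 0.02 0 0 24" --pt "-0.12 0 0.02 0 0 24" --jaw 0

```text
t: 6.62
tool_pos: [0.5241, 0.2337, 0.2043]
orientation: [2.139, 1.589, -0.354]
force: [-0.1, -0.5, -0.2]
opening: 0.0933
gripper_force: 0.0
```

```bash
python3 - <<'E'
from h import *
import fit
p=np.load('p2.npy');G=goal(.42,p[2])
st=robot.read_state();print(st['tool_pos'],st['q'].round(2),st['opening'])
for o in(.13,.031):print(row(fit.model(p,(.1,0,o),0),G))
a=snap('side','s5.png');cv2.imwrite('pics/c5.png',cv2.resize(a[100:260,200:360][:,:,::-1],(600,600),interpolation=cv2.INTER_CUBIC))
E
```

```text
[0.52406107 0.23374384 0.20426677] [ 0.62  0.31  1.4  -0.46  1.69  0.92] 0.09326229995286484
[-0.0021  0.001  -0.0009 -0.0796  0.0291  0.2256]
[-0.002   0.0011  0.0981 -0.0796  0.0291  0.2256]
```

View pics/c5.png

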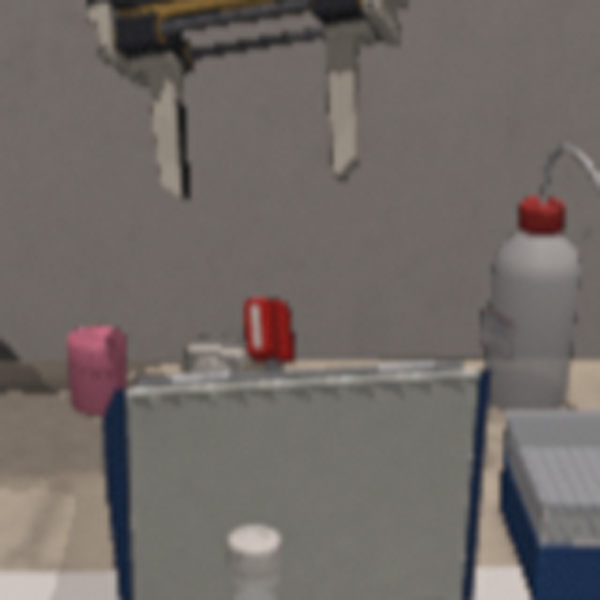

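Side crop: open finger tips at (248,152) and (292,147) straddle the red knob at (271,187); the cover is flat. Descend.

>>> carry_out --pt "-0.002 0.001 0.04 0 0 0" --pt "-0.002 0.001 0.075 0 0 0" --pt "-0.002 0.001 0.098 0 0 0" --pt "-0.002 0.001 0.098 0 0 0" --pt "-0.002 0.001 0.098 0 0 0"

```text
t: 7.3
tool_pos: [0.5314, 0.1839, 0.1225]
orientation: [2.141, 1.586, -0.349]
force: [-0.3, 0.1, 1.2]
opening: 0.0929
gripper_force: 0.0
```

>>> carry_out --pt "0 0 0 0 0 0" --pt "0 0 0 0 0 0" --pt "0 0 0 0 0 0" --pt "0 0 0 0 0 0" --pt "0 0 0 0 0 0" --pt "0 0 0 0 0 0" --jaw 255 --force 35

```text
t: 8.05
tool_pos: [0.5309, 0.1829, 0.1215]
orientation: [2.142, 1.586, -0.351]
force: [-0.0, 0.3, -0.1]
opening: 0.0376
gripper_force: 0.0
```

>>> carry_out --pt "0 0 0 0 0 0" --pt "0 0 0 0 0 0" --pt "0 0 0 0 0 0" --pt "0 0 0 0 0 0" --pt "0 0 0 0 0 0"

```text
t: 8.68
tool_pos: [0.5296, 0.183, 0.1209]
orientation: [2.142, 1.587, -0.354]
force: [-5.8, 1.8, 0.6]
opening: 0.0235
gripper_force: 35.0
```

```bash
python3 - <<'E'
from h import *
st=robot.read_state();print(st['opening'],st['force'].round(1),st['wrist_torque'].round(2))
a=snap('side','s6.png');b=snap('top','t6.png')
cv2.imwrite('pics/c6.png',cv2.resize(np.hstack([a[150:230,230:310],b[140:220,215:295]])[:,:,::-1],(800,400),interpolation=cv2.INTER_CUBIC))
E
```

```text
0.02350361936126468 [-5.8  1.8  0.6] [ 0.41  0.73 -0.4 ]
```

View pics/c6.png

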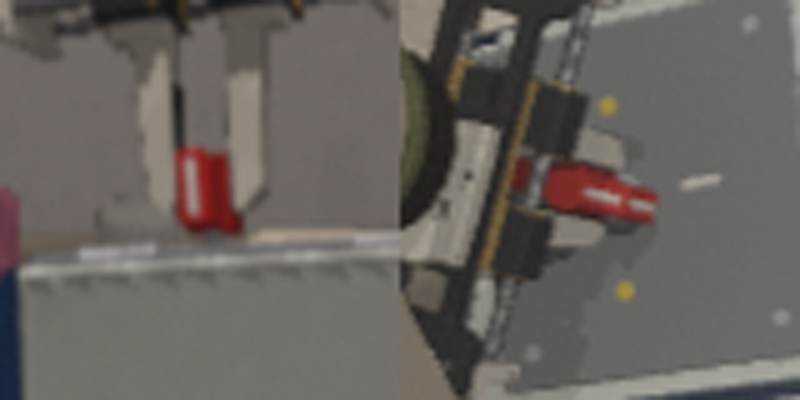

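>>> carry_out --pt "0 -0.0012 0 0 0 -4" --pt "0 -0.0012 0 0 0 -10" --pt "0 -0.0012 0 0 0 -17" --pt "0 -0.0012 0 0 0 -23" --pt "0 -0.0012 0 0 0 -23" --pt "0 -0.0012 0 0 0 -23"

```text
t: 9.52
tool_pos: [0.5303, 0.1833, 0.1215]
orientation: [1.813, 2.01, -0.473]
force: [3.0, 0.4, -1.1]
opening: 0.0233
gripper_force: 35.0
```

```bash
python3 - <<'E'
from h import *
import fit
p=np.load('p2.npy')
st=robot.read_state();print(st['opening'],st['force'].round(1),st['wrist_torque'].round(2),row(fit.model(p,(.1,0,.031),0),goal(0,p[2])))
a=snap('side','s7.png');b=snap('top','t7.png')
cv2.imwrite('pics/c7.png',cv2.resize(np.hstack([a[150:230,230:310],b[140:220,215:295]])[:,:,::-1],(800,400),interpolation=cv2.INTER_CUBIC))
L=lambda x,z:fit.model(p,(.1-x,0,z),0)
print('pred th=0: side end',proj('side',L(.032,.056)),proj('side',L(.032,.03)),'top',proj('top',L(.008,.056)),proj('top',L(.032,.056)))
E
```

```text
0.02333765278548037 [ 3.   0.4 -1.1] [ 0.4  -0.81  0.48] [ 3.0000e-04  0.0000e+00  1.0000e-03  5.1500e-02 -6.0000e-02 -1.1622e+00]
pred th=0: side end [[273.61080417 179.32362909]] [[274.44105116 191.24805625]] top [[251.16222695 176.5048177 ]] [[260.24939796 174.71638885]]
```

View pics/c7.png

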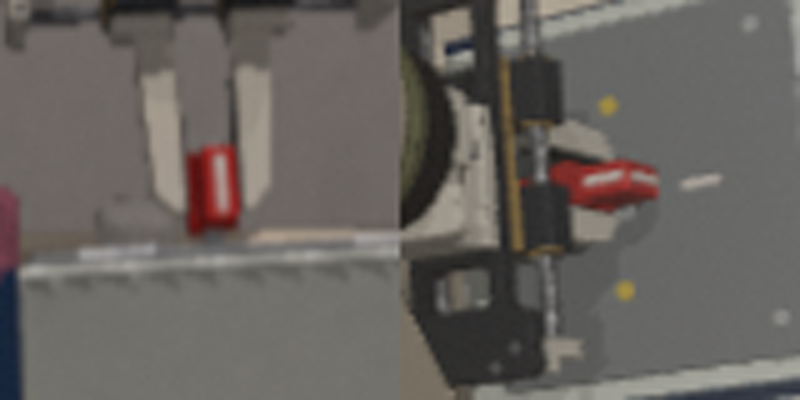

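Pointer line now at side (273.8,182), top (251–259,176), matching the predicted aligned place. Push in.

>>> carry_out --pt "0 0 0.003 0 0 0" --pt "0 0 0.006 0 0 0" --pt "0 0 0.009 0 0 0" --pt "0 0 0.012 0 0 0" --pt "0 0 0.014 0 0 0" --pt "0 0 0.016 0 0 0" --pt "0 0 0.016 0 0 0"

```text
t: 10.5
tool_pos: [0.5313, 0.1763, 0.1091]
orientation: [1.812, 2.012, -0.472]
force: [-0.9, 6.5, 11.8]
opening: 0.0236
gripper_force: 35.0
```

```bash
python3 - <<'E'
from h import *
import fit
p=np.load('p2.npy');st=robot.read_state();R=goal(0,p[2])
print(st['opening'],R.inv().apply(st['force']).round(1),st['wrist_torque'].round(2),row(fit.model(p,(.1,0,.017),0),R),st['q'].round(2))
E
```

```text
0.023586592962434684 [ -0.2  -0.1 -13.5] [ 0.23 -0.31  0.12] [ 3.0000e-04 -1.0000e-04  7.0000e-04  9.3800e-02 -1.1630e-01 -1.0734e+00] [ 0.54  0.32  1.57 -0.48  1.49  0.53]
```

>>> carry_out --pt "0 0 0 0 0 9" --pt "0 0 0 0 0 18" --pt "0 0 0 0 0 27" --pt "0 0 0 0 0 36" --pt "0 0 0 0 0 45" --pt "0 0 0 0 0 54" --pt "0 0 0 0 0 63" --pt "0 0 0 0 0 72" --pt "0 0 0 0 0 81" --pt "0 0 0 0 0 88" --pt "0 0 0 0 0 92" --pt "0 0 0 0 0 92"

```text
t: 12.0
tool_pos: [0.5287, 0.1778, 0.1079]
orientation: [2.622, 0.092, 0.058]
force: [-10.3, 15.8, 11.1]
opening: 0.0232
gripper_force: 35.0
```

```bash
python3 - <<'E'
from h import *
import fit
p=np.load('p2.npy');st=robot.read_state();R=Ro.from_rotvec(st['orientation'])
print(st['opening'],R.inv().apply(st['force']).round(1),R.inv().apply(st['wrist_torque']).round(2),row(fit.model(p,(.1,0,.017),0),goal(0,p[2])),st['q'].round(2))
a=snap('side','s8.png');b=snap('top','t8.png')
cv2.imwrite('pics/c8.png',cv2.resize(np.hstack([a[150:230,230:310],b[140:220,215:295]])[:,:,::-1],(800,400),interpolation=cv2.INTER_CUBIC))
E
```

```text
0.023201320556220404 [ -8.8  -8.8 -18.1] [ 1.55 -1.69 -0.01] [ 2.40000e-03  1.80000e-03  6.00000e-04 -3.05100e-01 -8.62000e-02
 -9.30091e+01] [ 0.54  0.32  1.57 -0.47  1.49  2.14]
```

View pics/c8.png

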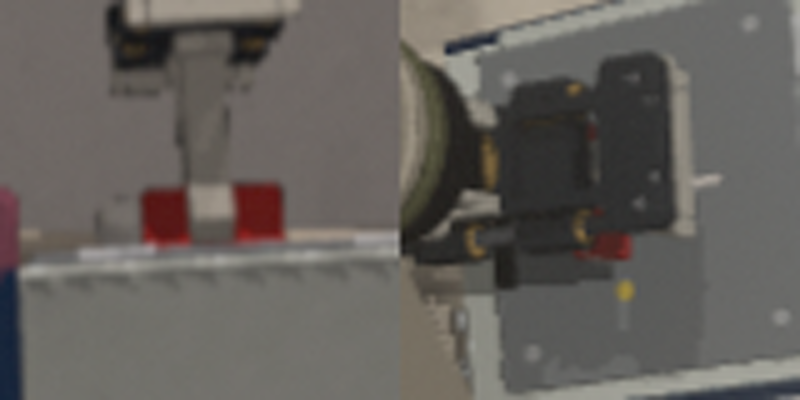

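>>> carry_out --pt "0 0 0 0 0 0" --pt "0 0 0 0 0 0" --pt "0 0 0 0 0 0" --pt "0 0 0 0 0 0" --pt "0 0 0 0 0 0" --pt "0 0 0 0 0 0" --jaw 80

```text
t: 12.85
tool_pos: [0.5308, 0.1751, 0.1074]
orientation: [2.618, 0.092, 0.061]
force: [-1.0, -0.3, 0.3]
opening: 0.0642
gripper_force: 0.0
```

>>> carry_out --pt "0 0 -0.02 0 0 0" --pt "0 0 -0.05 0 0 0" --pt "0 0 -0.1 0 0 0" --pt "0 0 -0.15 0 0 0" --pt "0 0.05 -0.18 0 0 0" --pt "0 0.1 -0.18 0 0 0" --pt "0 0.1 -0.18 0 0 0" --pt "0 0.1 -0.18 0 0 0"

```text
t: 13.85
tool_pos: [0.5249, 0.1786, 0.3137]
orientation: [2.62, 0.092, 0.062]
force: [-0.4, -0.5, -0.0]
opening: 0.0641
gripper_force: 0.0
```

```bash
python3 - <<'E'
from h import *
import fit
p=np.load('p2.npy');st=robot.read_state();print(st['opening'],st['force'].round(1))
a=snap('side','s9.png');b=snap('top','t9.png')
cv2.imwrite('pics/c9.png',cv2.resize(np.hstack([a[150:270,215:335],b[120:240,180:320]])[:,:,::-1],(800,369),interpolation=cv2.INTER_CUBIC))
for o in(.032,.036,.046):print(o,proj('side',fit.model(p,(.1,0,.056-.056+o+.01),0)))
for n in('side','top'):
    for k in('vial_mid','jar_mid'):print(n,k,[(round(r['conf'],2),np.round(r['pixel'])) for r in robot.outline_of(n,k)[:3]])
E
```

```text
0.06411845421591403 [-0.4 -0.5 -0. ]
0.032 [[271.9224156  187.71087596]]
0.036 [[271.80032495 185.94149351]]
0.046 [[271.49561669 181.52554942]]
side vial_mid [(0.8, array([269., 258.])), (0.63, array([256., 284.]))]
side jar_mid [(0.66, array([227., 197.])), (0.54, array([254., 192.]))]
top vial_mid [(0.42, array([310., 188.]))]
top jar_mid []
```

View pics/c9.png

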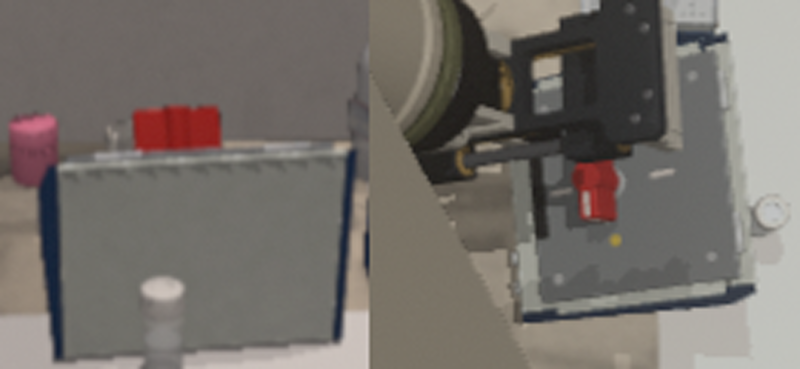

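Side view: the knob top has dropped to row 185, where "in" is predicted at about 186 and "out" at 181.5. The bar lies across the cover with its pointer towards the right-hand yellow dot. The vial is unmoved at (269,258), and the jar's left edge is still at column 250. The gripper is clear of everything, so I'm handing in.

```bash
python3 -c "
from plant import robot
print(robot.close_job())"
```

```text
the job is handed in; nothing more can be done
None
```

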